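# Lock a tissue block in the microtome's cassette clamp

### The job

Get the fresh tissue block (the one with the tall, uncut wax) ready for the microtome: lay it flat in the cassette clamp, wax up, its square end home against the end stop and its sloping label end towards the front of the clamp. Then turn the eccentric knob clockwise until the cam bears on the cassette and pins it against the jaw opposite, snug by feel (about 10 N on the cassette; over 22 N cracks the block), and let go. Leave the already cut block, the forceps, the petri dish and the sample pot where they are.

Things in the scene. Friction and masses are not known exactly. Their poses are not given: they have to be found in the camera images.
- fresh: the fresh tissue block: white plastic cassette 40 x 28 x 8 mm (x, y, z) with uncut wax 12 mm high on top (20 mm in all), 30 to 55 g. Origin at the centre of the underside, z up through the wax. The square end is at x = +20 mm, the sloping label panel is the last 7 mm at -x.
- fresh_grip (a point): centre of the fresh block's wax, 3 mm to +x of its origin and 14 mm above its underside. The wax is 30 mm along x, 23 mm along y and stands from 8 to 20 mm above the underside; it may be gripped over its two ends (30 mm) with about 10 to 25 N.
- fresh_label (a point): the middle of the fresh block's sloping label panel, 17 mm to -x of its origin
- spent: the cut block: the same cassette with only 4 mm of wax left on it (12 mm high in all). Stays where it is. Same origin and axes.
- clamp: the cassette clamp, fixed to the worktop: grey foot 118 x 114 mm, steel bed 78 x 108 mm, its flat top 24 mm above the worktop. Origin on the worktop, under the nest point; x points to the end stop (front of the clamp is -x), y to the jaw, z up; turned up to 0.3 rad. The knob's pin is at x = 0, y = -33 mm. All but the knob stays within 10 mm above the bed.
- nest (a point): centre of the bed's top, clamp axes: the fresh block's origin comes here when it is home (y within 3 mm). The end stop's face is at x = +20 mm, 26 mm wide, 6 mm high. The jaw at +y is 46 mm long and 6 mm high, faced with a stiffly sprung strip (18 N per mm); its face is set anywhere from y = 11.5 to 16.5 mm and is not measured: where the cam gets tight must be felt.
- knob (a joint): angle of the eccentric knob, rad, growing clockwise seen from above; range -0.5 to 3.0, starts between -0.3 and 0.25, stays where it is left. At 0 the grip bar lies along the clamp's x and the cam is turned away from the block. The cam's reach from the pin towards the jaw is 17 - 7 cos(angle) mm: it gets tight first somewhere from 1.4 to 2.3 rad.
- knob_grip (a point): point on the knob's axis at mid height of its grip bar, 60.5 mm above the worktop. The bar is 30 mm long, 10 mm thick and 22 mm high (11 mm above and below this point); under it a 17 mm collar and a 13 mm pin. Turning it freely takes about 0.06 N m; every newton of the cam on the cassette adds roughly 0.01 to 0.015 N m.
- cam: the eccentric: knob, pin and, just above the bed, the steel cam disc, radius 17 mm, 7.5 mm high, its centre 7 mm off the pin. The disc bears on the cassette's long side. Origin on the pin at bed height; the disc's centre lies 7 mm to -y in this body's own frame.
- forceps: steel forceps 122 mm long lying flat, stays where it is. Origin at the centre of the underside.
- petri: petri dish, 60 mm across, 14 mm high, stays where it is. Origin at the centre of the underside.
- pot: white sample pot with lid, 44 mm across, 58 mm high, stays where it is. Origin at the centre of the underside.

How it is judged:
By the outcome, as a careful person would: the job done as asked, in the order asked, and still so for the second after the job is handed in, with the robot touching nothing.
It also fails if it takes over 70 s, if anything falls off the work surface, if the arm or the gripper's body presses on something with over 40 N, if the wrist force passes 120 N, or if a joint passes its speed limit or range.

### The arm

A 6-joint arm with a two-finger parallel gripper is mounted at the origin on a cart in front of the work surface, level with it; the furniture and walls round the work are solid. World frame = base frame: x ahead of the robot, y to its left, z up, the work surface at z = 0. Lengths are in mm, angles in degrees, forces in N, time in s.
With the tool pointing down it reaches from about 350 to 850 mm from the base axis. Payload 8.1 kg.
Tool frame: the origin (TCP) lies midway between the tips of the shut fingers; the grasp point (between the pads) lies 19 mm behind it; z points along the fingers, y is the direction in which the jaws open and shut (so a half turn about z gives the same grasp; the last joint's range is limited). The gripper opens to 85 mm and grips with 20 to 120 N. Pads are 22 mm wide; open, the fingers measure 114 mm over their backs; the gripper's body (76 mm by 85 mm) begins 54 mm behind the grasp point. The pads swing forward as they close: fully open they stand 13 mm farther back than shut.
Start: joints at [61.054, 7.471, 85.268, -0, 87.261, -4.893], TCP at [244.526, 547.916, 231.292] pointing down, gripper open.
Joint ranges: [-169.43, 169.43], [-51.17, 129.36], [1.28, 143.12], [-76.62, 256.62], [0, 156.53], [-152.29, 152.29]. Speed limits (degrees/s): [136.94, 136.94, 159.86, 180, 180, 180].

### API

Orientations are given as [roll, pitch, yaw] about the fixed x, y, z axes, in that order (R = Rz(yaw) Ry(pitch) Rx(roll)).
In Python, from bench import telemetry, snapshot, camera_params, job gives the robot as it stands. The module is installed in compiled form; this text tells all that it offers.
- The arm moves only by the shell command python3 -m jog 'ROWS' [FORCE]. ROWS is JSON, a list that holds one entry, the list of rows, each a list of 7 numbers: the shift along the tool's x, y, z in units of 50 mm (1.0 is 50 mm), then the turn, a rotation vector about the tool's x, y, z in units of 2 pi rad (1.0 is 2 pi rad), then the opening, from 0 (shut) to 1 (fully open). In form: [[[dx, dy, dz, rx, ry, rz, claw], ...]]. A call has 1 to 12 rows; each row shifts and turns the commanded pose from where the row before left it, along the tool's axes as they then stand; what a row does not reach is not made up. A row lasts 1/8 s, in which the tool goes at most 62.5 mm and 10.7 degrees, less where a joint would pass 70% of its speed; a pose out of reach is approached as far as the arm can. A call with a number of a shift or a turn outside -1 to 1 is refused whole. A call with a gripper value outside its range is refused whole. The fingers move at their own pace and stop on an object; FORCE is the grip in N (left out, the last holds). Time passes only in rows, so rows that do not move let the fingers close. It gives the time, the measured TCP pose, the force and the opening at its end, in the units of the state.
- telemetry.sense(): the state, without advancing time (a new reading comes with each control period).
- snapshot(name): name is "scene" or "top" or "wrist"; returns (picture, depth): 400x640x3 uint8, red, green, blue; 400x640 float32, mm along the optical axis (not along the pixel's ray), 0 where there is no reading.
- camera_params(name): a dict with "K" (3x3 intrinsics, pixels), "D" ([k1, k2, p1, p2, k3] as OpenCV has them; the pictures are not rectified), "extrinsics" (4x4, takes a point from camera to world coordinates). Camera axes: x right, y down, z forward; pixel columns grow to the right and rows downward; lengths in mm; the calibration is good to about 2 mm. A picture is of the moment at which its call begins: read the wrist's pose just before it. camera_params takes no time and is no camera call; for the wrist camera it gives the pose at the moment of the call.
- job.hand_in(): hands the job in, once; it reports no verdict.
The state is a dict: "time": time; "joint_pos": joint angles; "qd": joint speeds; "joint_efforts": joint torques, N m; "tool_pos": TCP position; "tcp_rot": TCP orientation; "ft_force": force on the tool from outside, world axes, zero at the start; "wrist_torque": the same for the moment, N m; "finger_gap": finger opening in mm.
Only numpy, scipy, OpenCV 4.12 (cv2) and the standard library are available. Lean on these libraries where they do the work, as an engineer would, in place of code of your own. Each camera call takes 0.05 s, during which the arm holds its last target. There are 200 camera calls.

## Working session

There is one attempt and no reset: what is moved stays moved. The work goes in short steps, Python scripts to look and compute and a shell command to move; the robot and the scene stay as the last step left them, time stands still between calls to the robot, and variables do not carry over. Pictures are saved under pics/ and viewed, about 8 in all and at most 12, crops included, and the job is handed in when it is done.

```bash
mkdir -p pics; cat > h.py <<'E'
import numpy as np, cv2
from bench import telemetry, snapshot, camera_params, job
def snap(n,save=None):
    P=camera_params(n); im,d=snapshot(n)
    if save: cv2.imwrite('pics/%s.png'%save,cv2.cvtColor(im,cv2.COLOR_RGB2BGR)); np.savez('pics/%s.npz'%save,im=im,d=d,K=P['K'],D=P['D'],E=P['extrinsics'])
    return im,d,P
def load(s):
    z=np.load('pics/%s.npz'%s); return z['im'],z['d'],dict(K=z['K'],D=z['D'],extrinsics=z['E'])
def ray(P,uv,z):
    "pixels -> world points on plane at height z"
    uv=np.array(uv,float).reshape(-1,1,2); E=np.array(P['extrinsics'])
    n=cv2.undistortPoints(uv,np.array(P['K'],float),np.array(P['D'],float)).reshape(-1,2)
    v=np.c_[n,np.ones(len(n))]@E[:3,:3].T; o=E[:3,3]
    return o+v*((z-o[2])/v[:,2])[:,None]
E
python3 - <<'E'
from h import *
s=telemetry.sense(); print(s)
for n in('top','scene'):
    im,d,P=snap(n,n+'0'); print(n,np.round(P['extrinsics'],3).tolist(),np.round(P['K'],1).tolist(),P['D'])
E
```

```text
{'time': 0.0, 'joint_pos': array([ 6.10532394e+01,  7.51572309e+00,  8.53298913e+01, -3.58426099e-04,
        8.72590464e+01, -4.89363592e+00]), 'qd': array([ 0.04661059,  0.04227731, -0.01627078, -0.04736081, -0.02710689,
       -0.00550967]), 'joint_efforts': array([ 1.17314544e-04, -5.69402683e+01, -5.00551951e+01, -3.16190408e-04,
        1.52467604e-02, -1.87317340e-05]), 'tool_pos': array([244.27550334, 547.43314175, 230.23212813]), 'tcp_rot': array([-1.79895690e+02, -8.57153089e-03,  1.55946885e+02]), 'ft_force': array([ 0.20645609,  0.05830945, -0.05821727]), 'wrist_torque': array([-0.02903354, -0.02902566,  0.00583906]), 'finger_gap': 85.48134220256642}
top [[-0.009, -0.977, 0.215, 120.911], [-1.0, 0.008, -0.006, 76.005], [0.004, -0.215, -0.977, 1652.177], [0.0, 0.0, 0.0, 1.0]] [[519.3, 0.0, 318.4], [0.0, 519.3, 204.6], [0.0, 0.0, 1.0]] [-0.03076197  0.          0.          0.          0.        ]
scene [[-1.0, 0.019, -0.017, 482.883], [0.025, 0.875, -0.484, 681.738], [0.005, -0.484, -0.875, 1213.442], [0.0, 0.0, 0.0, 1.0]] [[504.8, 0.0, 316.7], [0.0, 504.8, 199.2], [0.0, 0.0, 1.0]] [0.05417059 0.         0.         0.         0.        ]
```

View pics/top0.png

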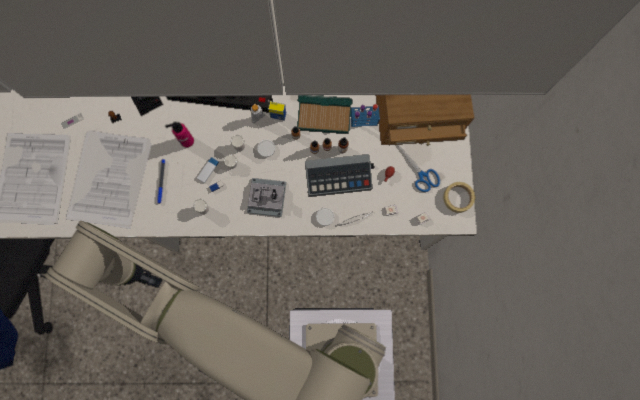

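View pics/scene0.png

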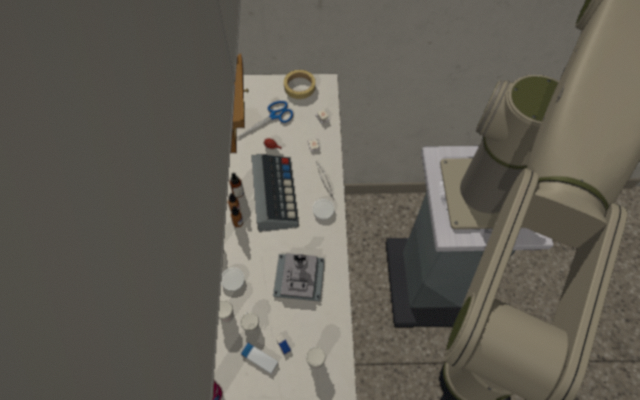

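Top view: clamp at about (265,197), the two blocks at (391,210) and (423,217), forceps at (352,219), petri (325,216). Scene view: clamp at (300,277), blocks at (314,145) and (323,118). I need to enlarge these.

```bash
python3 - <<'E'
from h import *
t,dt,Pt=load('top0'); s,ds,Ps=load('scene0')
def crop(im,x,y,w,h,k): return cv2.resize(im[y:y+h,x:x+w],None,fx=k,fy=k,interpolation=cv2.INTER_CUBIC)
a=np.hstack([crop(t,240,170,55,50,7),crop(t,375,195,55,35,7)[:245].repeat(1,0) if 0 else cv2.copyMakeBorder(crop(t,378,197,55,30,7),0,140,0,0,cv2.BORDER_CONSTANT)])
b=np.hstack([crop(s,270,245,55,50,7),crop(s,290,100,55,50,7)])
cv2.imwrite('pics/c1.png',cv2.cvtColor(cv2.resize(np.vstack([a,b]),None,fx=.85,fy=.85),cv2.COLOR_RGB2BGR))
for n,P,u in(('t',Pt,[(265,197),(391,210),(423,217),(352,219),(325,216)]),('s',Ps,[(300,277),(314,145),(323,118)])): print(n,np.round(ray(P,u,15)).tolist())
E
```

```text
t [[508.0, 240.0, 15.0], [462.0, -167.0, 15.0], [438.0, -269.0, 15.0], [433.0, -41.0, 15.0], [444.0, 46.0, 15.0]]
s [[507.0, 241.0, 15.0], [464.0, -159.0, 15.0], [435.0, -256.0, 15.0]]
```

View pics/c1.png

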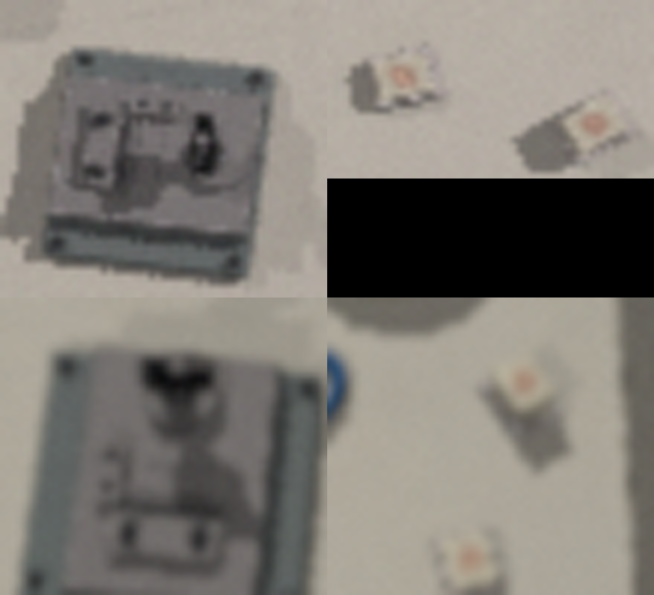

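The block at y≈-262 throws the longer shadow, so it is likely the fresh one. The clamp's jaw is towards +y and its end stop is away from the robot. Next I'll check the wrist camera's mount and the obstacle heights.

```bash
python3 - <<'E'
from h import *
from scipy.spatial.transform import Rotation as R
s=telemetry.sense(); P=camera_params('wrist'); E=np.array(P['extrinsics'])
Rt=R.from_euler('xyz',s['tcp_rot'],degrees=True).as_matrix()
print(np.round(Rt.T@(E[:3,3]-s['tool_pos']),1),np.round(Rt.T@E[:3,:3],3).tolist(),np.round(P['K'],1).tolist())
t,d,Pt=load('top0')
for u in [(200,60),(350,60),(200,94),(420,94),(430,117),(310,120),(340,176),(184,133)]:
    dd=d[u[1],u[0]]; n=cv2.undistortPoints(np.array([[u]],float),Pt['K'],Pt['D'])[0,0]
    print(u,np.round(Pt['extrinsics']@np.r_[n*dd,dd,1])[:3])
E
```

```text
[  82.9   -0.5 -142.5] [[0.001, -0.948, -0.319], [1.0, 0.0, 0.001], [-0.001, -0.319, 0.948]] [[356.4, 0.0, 318.0], [0.0, 356.4, 199.3], [0.0, 0.0, 1.0]]
(200, 60) [595. 290. 765.]
(350, 60) [596.   9. 758.]
(200, 94) [ 121.   76. 1652.]
(420, 94) [ 779. -241.  202.]
(430, 117) [ 708. -269.  193.]
(310, 120) [774.  93.   9.]
(340, 176) [566.  -3.  52.]
(184, 133) [695. 488. 107.]
```

```bash
python3 -m jog '[[[-0.8,-0.43,0,0,0,0,1],[-0.8,-0.43,0,0,0,0,1],[-0.8,-0.43,0,0,0,0,1],[-0.8,-0.43,0,0,0,0,1],[-0.8,-0.43,0,0,0,0,1],[-0.8,-0.43,0,0,0,0,1],[-0.8,-0.43,0,0,0,0,1],[-0.9,-0.43,0,0,0,0,1],[0,0,0,0,0,0,1],[0,0,0,0,0,0,1]]]'
python3 - <<'E'
from h import *
im,d,P=snap('wrist','w1'); s=telemetry.sense(); print(s['tool_pos'],s['tcp_rot'])
E
```

```text
time: 1.35
tool_pos: [470.8, 258.4, 230.9]
tcp_rot: [-180.0, -0.1, 155.9]
ft_force: [0.4, 0.5, -0.3]
finger_gap: 85.4
[470.5770276  258.93070582 230.9322129 ] [-1.79986684e+02 -4.93201093e-02  1.55967402e+02]
```

View pics/w1.png

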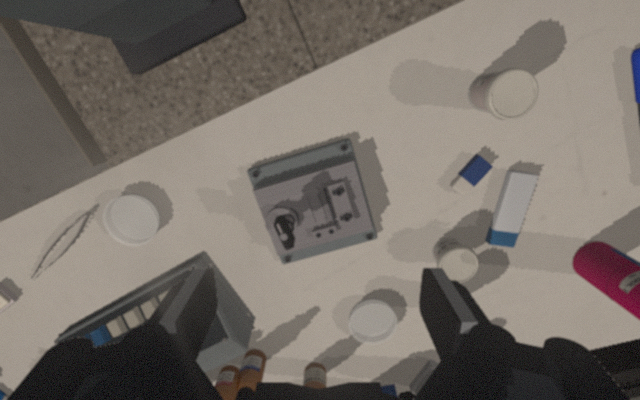

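The wrist view shows the clamp from (248,140) to (375,262), with the knob at (286,230), the jaw at (340,205) and the end stop near (328,233). I'll zoom in to measure it.

```bash
python3 - <<'E'
from h import *
im,d,P=load('w1')
c=cv2.resize(im[130:272,240:392],None,fx=4,fy=4,interpolation=cv2.INTER_CUBIC)
for i in range(0,152,20): cv2.putText(c,str(240+i),(i*4,10),0,.35,(255,0,0)); cv2.line(c,(i*4,0),(i*4,4),(255,0,0))
for i in range(0,142,20): cv2.putText(c,str(130+i),(0,i*4+4),0,.35,(255,0,0))
cv2.imwrite('pics/c2.png',cv2.cvtColor(c,cv2.COLOR_RGB2BGR))
E=P['extrinsics']
def z(u):
    dd=d[u[1],u[0]]; n=cv2.undistortPoints(np.array([[u]],float),P['K'],P['D'])[0,0]; return np.round(E@np.r_[n*dd,dd,1],1)[:3]
for u in [(300,155),(275,170),(285,190),(300,200),(330,245),(287,228),(230,150),(340,190)]: print(u,z(u))
E
```

```text
(300, 155) [454.9 244.8   9.1]
(275, 170) [458.4 214.3  10.3]
(285, 190) [479.  217.4  24.6]
(300, 200) [495.3 226.7  23.6]
(330, 245) [561.3 232.4  10. ]
(287, 228) [504.4 211.   62.7]
(230, 150) [ 4.213e+02  1.783e+02 -1.000e-01]
(340, 190) [498.9 269.5  34.3]
```

View pics/c2.png

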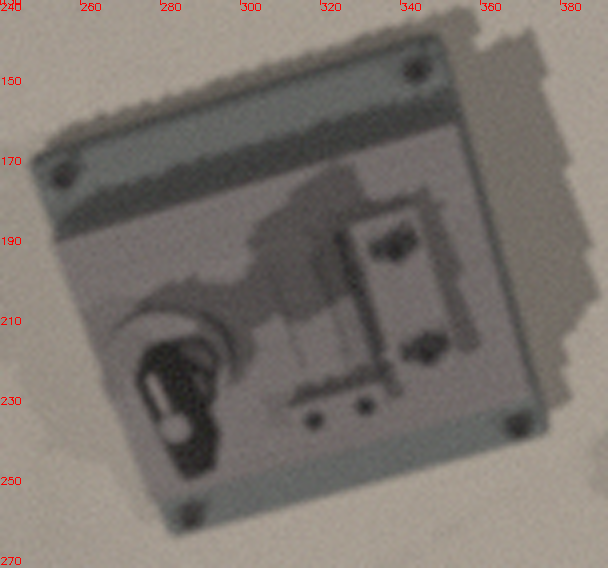

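```bash
python3 - <<'E'
from h import *
im,d,P=load('w1')
f=lambda L:[(240+x/4,130+y/4) for x,y in L]
c=ray(P,f([(33,158),(440,35),(547,430),(170,533)]),10); b=ray(P,f([(65,175),(416,70),(519,425),(192,515)]),10)
print(np.round(c,1).tolist(),np.linalg.norm(np.diff(c[[0,1,2,3,0]],axis=0),axis=1).round(1)); print(c.mean(0).round(1),b.mean(0).round(1))
ang=lambda q:np.degrees([np.arctan2(*(q[3]-q[0])[[1,0]]),np.arctan2(*(q[2]-q[1])[[1,0]]),np.arctan2(*(q[1]-q[0])[[1,0]])-np.pi/2,np.arctan2(*(q[2]-q[3])[[1,0]])-np.pi/2])
print(ang(c).round(2),ang(b).round(2))
a=np.radians(np.r_[ang(c),ang(b)].mean()); o=(c.mean(0)+b.mean(0))/2; print('clamp',o.round(1),np.degrees(a))
M=np.array([[np.cos(a),np.sin(a)],[-np.sin(a),np.cos(a)]])
for n,L,z in(('stop top edge',[(292,400),(388,370)],30),('jaw face top',[(338,235),(378,355)],34),('knob bar ends',[(165,345),(200,475)],71.5),('bed corners',[(55,242),(462,125)],24),('bed far',[(160,490),(545,395)],24)):
    print(n,((ray(P,f(L),z)-o)[:,:2]@M.T).round(1).tolist())
# same for top view, knob-free: clamp foot from colour mask
E
```

```text
[[446.5, 188.9, 10.0], [460.3, 298.5, 10.0], [574.2, 283.8, 10.0], [560.3, 173.6, 10.0]] [110.4 114.8 111.  114.8]
[510.3 236.2  10. ] [511.8 235.7  10. ]
[-7.68 -7.35 -7.14 -7.17] [-6.96 -6.74 -7.21 -7.1 ]
clamp [511.1 236.   10. ] -7.169193486341886
stop top edge [[19.0, -7.3], [18.2, 19.1]]
jaw face top [[-21.9, 17.3], [11.8, 18.0]]
knob bar ends [[-19.4, -25.1], [14.0, -27.7]]
bed corners [[-38.2, -53.4], [-37.4, 54.4]]
bed far [[36.5, -50.4], [39.7, 56.7]]
```

```bash
python3 -m jog '[[[-0.42,0.09,0.6,0,0,0,1],[-0.42,0.09,0.6,0,0,0,1],[0,0,0,0,0,0.029,1],[0,0,0,0,0,0.029,1],[0,0,0,0,0,0.029,1],[0,0,0,0,0,0.029,1],[0,0,0,0,0,0.029,1],[0,0,0,0,0,0.029,1],[0,0,0,0,0,0.029,1],[0,0,0,0,0,0,1],[0,0,0,0,0,0,1]]]'
python3 - <<'E'
from h import *
im,d,P=snap('wrist','w2'); s=telemetry.sense(); print(s['tool_pos'],s['tcp_rot'],s['joint_pos'])
c=ray
pts=np.array([[511,236,24.]]); E=P['extrinsics']; q=np.linalg.inv(E)@np.r_[pts[0],1]; uv=cv2.projectPoints(q[:3].reshape(1,1,3),np.zeros(3),np.zeros(3),P['K'],P['D'])[0].ravel(); print(uv)
x0,y0=int(uv[0])-110,max(0,int(uv[1])-100); x0=max(x0,0); print(x0,y0)
c=cv2.resize(im[y0:y0+200,x0:x0+240],None,fx=3,fy=3,interpolation=cv2.INTER_CUBIC)
for i in range(0,240,20): cv2.putText(c,str(x0+i),(i*3,10),0,.35,(255,0,0)); 
for i in range(0,200,20): cv2.putText(c,str(y0+i),(0,i*3+4),0,.35,(255,0,0))
cv2.imwrite('pics/c3.png',cv2.cvtColor(c,cv2.COLOR_RGB2BGR))
E
```

```text
time: 2.78
tool_pos: [512.8, 250.2, 171.2]
tcp_rot: [-180.0, 0.0, 83.2]
ft_force: [-0.5, -0.5, 0.2]
finger_gap: 85.5
[512.87550361 250.05526055 171.3021867 ] [-1.79996400e+02 -2.38245505e-03  8.31198688e+01] [2.08411699e+01 4.97072999e+00 9.42745428e+01 3.83338189e-03
 8.07568058e+01 2.77206852e+01]
[318.9838097  198.04158639]
208 98
```

View pics/c3.png

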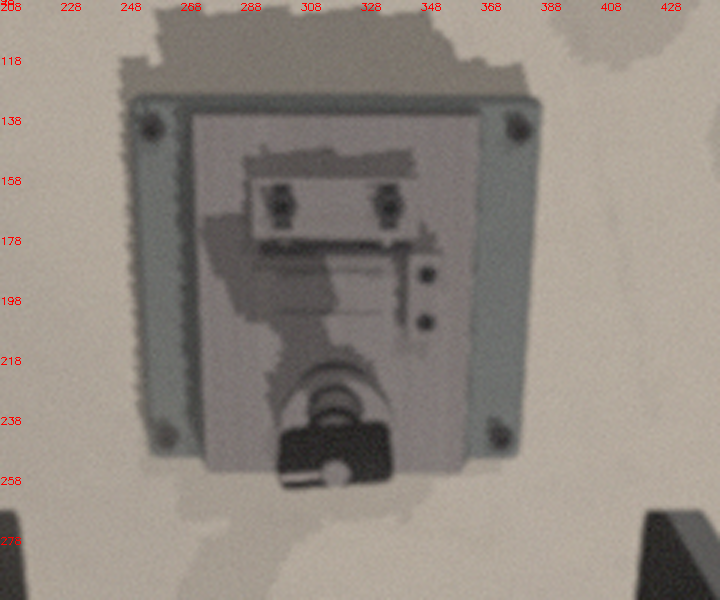

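This view is clear: the jaw is at the top, (252-420, 240) in the crop. The end stop is on the right at (408,253-330), the cam disc is centred below, and the knob bar is nearly along clamp x with its top centre at about (337,473).

```bash
python3 - <<'E'
from h import *
im,d,P=load('w2'); np.set_printoptions(suppress=True)
f=lambda L:[(208+x/3,98+y/3) for x,y in L]
bed=ray(P,f([(192,114),(479,114),(464,471),(207,471)]),24); bo=ray(P,f([(152,129),(518,130),(500,436),(165,436)]),11)
for q in(bed,bo):
    print(np.linalg.norm(np.diff(q[[0,1,2,3,0]],axis=0),axis=1).round(1),q.mean(0).round(1), np.degrees([np.arctan2(*(q[1]-q[0])[[1,0]]),np.arctan2(*(q[2]-q[3])[[1,0]]),np.arctan2(*(q[0]-q[3])[[1,0]])-np.pi/2,np.arctan2(*(q[1]-q[2])[[1,0]])-np.pi/2]).round(2))
o=bed.mean(0); a=np.radians(-7.1); M=np.array([[np.cos(a),np.sin(a)],[-np.sin(a),np.cos(a)]])
for n,L,z in(('stop top front',[(408,254),(408,330)],30),('jaw front top',[(252,240),(418,240)],32),('jaw strip',[(262,251),(395,251)],30),('knob dot',[(337,473)],72),('mark',[(283,480)],71.5),('bar far edge',[(283,487),(392,479)],71.5),('disc',[(335,362),(279,415),(391,410)],31.5)):
    print(n,((ray(P,f(L),z)-o)[:,:2]@M.T).round(1).tolist())
E=P['extrinsics']
for x,y in [(337,165),(425,300),(337,450),(330,300),(300,440),(337,475),(335,372)]:
    u=(208+x//3,98+y//3); dd=d[u[1],u[0]]; n=cv2.undistortPoints(np.array([[u]],float),P['K'],P['D'])[0,0]; p=(E@np.r_[n*dd,dd,1])[:3]; print((x,y),p.round(1),(M@(p-o)[:2]).round(1))
E
```

```text
[ 77.5 107.3  77.6 107.2] [511.6 235.2  24. ] [-6.79 -6.81 -6.71 -6.67]
[103.7  95.4 104.4  95.7] [511.1 234.8  11. ] [-6.95 -6.81 -7.38 -6.96]
stop top front [[19.8, 16.2], [20.5, -6.1]]
jaw front top [[-23.0, 20.5], [22.3, 20.7]]
jaw strip [[-20.4, 16.8], [16.2, 17.0]]
knob dot [[0.3, -29.3]]
mark [[-13.3, -31.6]]
bar far edge [[-13.4, -33.6], [14.2, -31.2]]
disc [[-0.1, -15.3], [-16.1, -31.8], [16.2, -30.1]]
(337, 165) [516.4 274.7  24.1] [-0.2 39.7]
(425, 300) [536.3 234.6  28.6] [24.5  2.4]
(337, 450) [508.7 211.   69. ] [  0.  -24.4]
(330, 300) [510.2 236.3  24.4] [-1.6  0.8]
(300, 440) [499.3 211.3  60.3] [ -9.3 -25.3]
(337, 475) [508.  205.8  71.9] [  0.1 -29.6]
(335, 372) [508.6 215.5  27.7] [ -0.6 -19.9]
```

```bash
python3 -m jog '[[[-1,-0.03,0,0,0,0,1],[-1,-0.03,0,0,0,0,1],[-1,-0.03,0,0,0,0,1],[-1,-0.03,0,0,0,0,1],[-1,-0.03,0,0,0,0,1],[-1,-0.03,0,0,0,0,1],[-1,-0.03,0,0,0,0,1],[-1,-0.03,0,0,0,0,1],[-1,-0.03,0,0,0,0,1],[-1,-0.03,0,0,0,0,1],[0,0,0,0,0,0,1],[0,0,0,0,0,0,1]]]'
python3 - <<'E'
from h import *
im,d,P=snap('wrist','w3'); s=telemetry.sense(); print(s['tool_pos'],s['tcp_rot'])
E=P['extrinsics']; q=np.linalg.inv(E)@np.array([437,-262,15,1.]); uv=cv2.projectPoints(q[:3].reshape(1,1,3),np.zeros(3),np.zeros(3),P['K'],P['D'])[0].ravel(); print(uv)
x0,y0=max(0,int(uv[0])-80),max(0,int(uv[1])-70); print(x0,y0)
c=cv2.resize(im[y0:y0+140,x0:x0+160],None,fx=4,fy=4,interpolation=cv2.INTER_CUBIC)
for i in range(0,160,20): cv2.putText(c,str(x0+i),(i*4,10),0,.35,(255,0,0)); 
for i in range(0,140,20): cv2.putText(c,str(y0+i),(0,i*4+4),0,.35,(255,0,0))
cv2.imwrite('pics/c4.png',cv2.cvtColor(c,cv2.COLOR_RGB2BGR))
E
```

```text
time: 4.32
tool_pos: [436.2, -244.4, 171.1]
tcp_rot: [-180.0, -0.0, 82.9]
ft_force: [0.2, -0.7, 0.0]
finger_gap: 85.2
[ 436.36225468 -243.89102797  171.15787425] [-1.79988006e+02 -3.25395750e-02  8.29521284e+01]
[322.38003527 198.23817335]
242 128
```

View pics/c4.png

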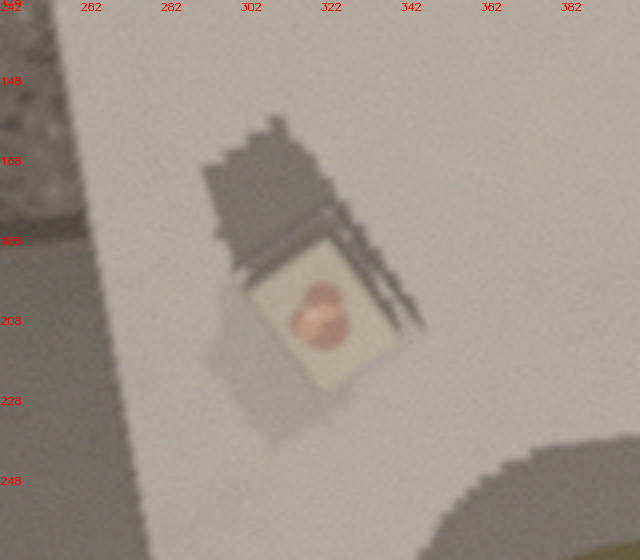

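The fresh block's wax top corners are at crop (248,285), (328,237), (405,333) and (325,390). Next I'll work out the pose and find which end carries the label.

```bash
python3 - <<'E'
from h import *
im,d,P=load('w3'); np.set_printoptions(suppress=True)
f=lambda L:[(242+x/4,128+y/4) for x,y in L]
q=ray(P,f([(248,285),(328,237),(405,333),(325,390)]),20); c=q.mean(0)
v=(q[2]-q[1])+(q[3]-q[0]); a=np.arctan2(v[1],v[0]); print(q.round(1).tolist(),c.round(1),np.degrees(a),np.linalg.norm(np.diff(q[[0,1,2,3,0]],axis=0),axis=1).round(1))
w=q[1]-q[0]+q[2]-q[3]; print('alt angle from short',np.degrees(np.arctan2(w[1],w[0])))
M=np.array([[np.cos(a),np.sin(a)],[-np.sin(a),np.cos(a)]])
for z in(0,4,8): print(z,((ray(P,f([(240,272),(325,207),(422,328)]),z)-c)[:,:2]@M.T).round(1).tolist())
E=P['extrinsics']
vv,uu=np.mgrid[128:268,262:360]; dd=d[128:268,262:360]; n=cv2.undistortPoints(np.stack([uu,vv],-1).reshape(-1,1,2).astype(float),P['K'],P['D']).reshape(-1,2)
p=(np.c_[n*dd.reshape(-1,1),dd.reshape(-1),np.ones(dd.size)]@E.T)[:,:3]
l=np.c_[(p-c)[:,:2]@M.T,p[:,2]]
for lo,hi in((15,23),(2.5,11)):
    k=(l[:,2]>lo)&(l[:,2]<hi)&(abs(l[:,:2]).max(1)<35); print(lo,k.sum(),np.percentile(l[k],[2,50,98],axis=0).round(1).tolist())
k=(abs(l[:,1])<8)
for x in range(-32,33,2):
    m=k&(abs(l[:,0]-x)<1); print(x,np.round(np.median(l[m,2]),1) if m.any() else None,end='; ')
E
```

```text
[[421.2, -259.3, 20.0], [439.7, -250.6, 20.0], [453.9, -274.6, 20.0], [434.9, -285.8, 20.0]] [ 437.4 -267.6   20. ] -61.06991074891789 [20.4 27.8 22.1 29.9]
alt angle from short 27.953973938874743
0 [[-13.8, -14.4], [-14.9, 10.6], [22.3, 11.9]]
4 [[-14.7, -13.5], [-15.8, 11.2], [20.9, 12.4]]
8 [[-15.7, -12.6], [-16.7, 11.8], [19.5, 13.0]]
15 873 [[-15.0, -12.6, 16.4], [-1.1, -1.2, 19.8], [13.6, 9.4, 21.3]]
2.5 341 [[-17.2, -15.0, 2.7], [-8.4, 8.8, 7.3], [21.5, 12.2, 10.5]]
-32 -0.1; -30 -0.1; -28 -0.3; -26 -0.1; -24 -0.0; -22 -0.0; -20 -0.1; -18 0.4; -16 8.3; -14 18.7; -12 20.1; -10 19.9; -8 19.8; -6 19.9; -4 20.0; -2 20.1; 0 20.1; 2 20.0; 4 20.0; 6 19.8; 8 20.0; 10 20.1; 12 20.0; 14 19.9; 16 None; 18 None; 20 4.0; 22 2.7; 24 -0.1; 26 -0.4; 28 -0.1; 30 -0.1; 32 -0.1;
```

The square end points to about 118.5° in world axes, with the label on the far side. I'll grip with tool yaw 28.5°, which keeps joint 6 inside its range at the placing too. Moving above the block.

```bash
python3 -m jog '[[[-0.464,0.063,0.4,0,0,0,0.6],[0,0,0.3,0,0,0.0252,0.6],[0,0,0.3,0,0,0.0252,0.6],[0,0,0.3,0,0,0.0252,0.6],[0,0,0.3,0,0,0.0252,0.6],[0,0,0.3,0,0,0.0252,0.6],[0,0,0.32,0,0,0.0252,0.6],[0,0,0,0,0,0,0.6],[0,0,0,0,0,0,0.6]]]' 20
python3 - <<'E'
from h import *
s=telemetry.sense(); print(s['tool_pos'],s['tcp_rot'],s['joint_pos'][5])
E
```

```text
time: 5.5
tool_pos: [437.1, -267.6, 61.0]
tcp_rot: [180.0, -0.0, 28.7]
ft_force: [0.9, 0.4, -0.2]
finger_gap: 51.1
[ 437.10812587 -267.64345984   60.97130759] [ 1.79967630e+02 -1.77451108e-02  2.87266452e+01] 24.05756425408366
```

```bash
python3 -m jog '[[[0,0,0.4,0,0,0,0.6],[0,0,0.4,0,0,0,0.6],[0,0,0.27,0,0,0,0.6],[0,0,0,0,0,0,0.6],[0,0,0,0,0,0,0.6],[0,0,0,0,0,0,0],[0,0,0,0,0,0,0],[0,0,0,0,0,0,0],[0,0,0,0,0,0,0]]]' 20
python3 - <<'E'
from h import *
s=telemetry.sense(); print(s['tool_pos'],s['tcp_rot'],s['joint_pos'][5],s['finger_gap'],s['ft_force'])
E
```

```text
time: 6.62
tool_pos: [437.2, -268.7, 7.8]
tcp_rot: [179.9, -0.0, 28.4]
ft_force: [-1.0, -0.5, 6.2]
finger_gap: 29.5
[ 437.22133822 -268.74123114    7.78867243] [ 1.79910472e+02 -4.11616890e-02  2.84392724e+01] 24.25697753506943 29.463181694063188 [-1.00464718 -0.4600725   6.21047038]
```

```bash
python3 -m jog '[[[0,0,-0.2,0,0,0,0],[0,0,-0.6,0,0,0,0],[0,0,-0.8,0,0,0,0],[0,0,-0.6,0,0,0,0],[0,0,0,0,0,0,0],[0,0,0,0,0,0,0]]]'
python3 - <<'E'
from h import *
im,d,P=snap('wrist','w4'); s=telemetry.sense(); print(s['tool_pos'],s['tcp_rot'],s['finger_gap'],s['ft_force'])
c=cv2.resize(im[200:400,200:440],None,fx=3,fy=3); cv2.imwrite('pics/c5.png',cv2.cvtColor(c,cv2.COLOR_RGB2BGR))
E
```

```text
time: 7.38
tool_pos: [436.0, -267.9, 116.1]
tcp_rot: [-180.0, 0.0, 28.4]
ft_force: [0.1, 0.1, -1.1]
finger_gap: 29.3
[ 435.67025514 -267.57306796  115.4848758 ] [-1.79884772e+02  5.28240404e-02  2.84327759e+01] 29.406451503308073 [-0.51356757  0.16104576 -1.52465377]
```

View pics/c5.png

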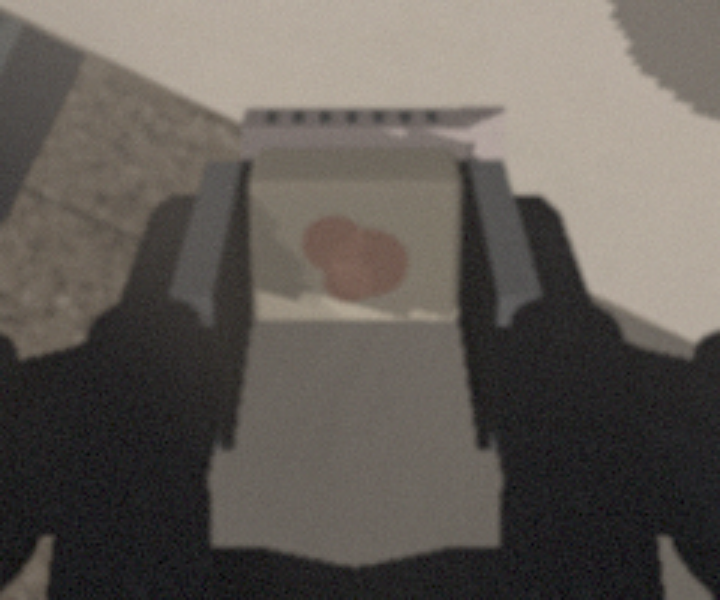

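The picture shows the block held square, with its label at the right (tool +y). Joint 1 is about 5° off the TCP's bearing, so placing with this grip would put joint 6 past its limit, at about -153.5°. I'll set the block down turned to about 60° yaw and regrip it the other way round.

```bash
python3 -m jog '[[[0,0,0.33,0,0,0.027,0],[0,0,0.33,0,0,0.027,0],[0,0,0.33,0,0,0.027,0],[0,0,0.33,0,0,0.027,0],[0,0,0.33,0,0,0.027,0],[0,0,0.33,0,0,0.027,0],[0,0,0.1,0,0,0,0],[0,0,0.05,0,0,0,0],[0,0,0,0,0,0,0]]]'
python3 -c "
from h import *
s=telemetry.sense(); print(s['tool_pos'],s['tcp_rot'],s['joint_pos'][5],s['ft_force'])"
```

```text
time: 8.55
tool_pos: [436.6, -268.3, 10.4]
tcp_rot: [180.0, -0.0, -29.8]
ft_force: [-0.2, 0.1, -0.5]
finger_gap: 29.7
[ 436.57912644 -268.25640195   10.43831811] [ 1.79998125e+02 -4.15545323e-03 -2.97586124e+01] 82.45697662302942 [-0.17827854  0.14053416 -0.45413527]
```

```bash
python3 -m jog '[[[0,0,0.04,0,0,0,0],[0,0,0.01,0,0,0,0],[0,0,0,0,0,0,0.6],[0,0,0,0,0,0,0.6],[0,0,0,0,0,0,0.6],[0,0,-0.8,0,0,0,0.6],[0,0,0,0,0,-0.0294,0.6],[0,0,0,0,0,-0.0294,0.6],[0,0,0,0,0,-0.0294,0.6],[0,0,0,0,0,-0.0294,0.6],[0,0,0,0,0,-0.0294,0.6]]]'
python3 -m jog '[[[0,0,0,0,0,-0.0294,0.6],[0,0,0,0,0,-0.0294,0.6],[0,0,0,0,0,-0.0294,0.6],[0,0,0,0,0,-0.0294,0.6],[0,0,0,0,0,-0.0294,0.6],[0,0,0,0,0,-0.0294,0.6],[0,0,0,0,0,-0.0294,0.6],[0,0,0,0,0,-0.0294,0.6],[0,0,0,0,0,-0.0294,0.6],[0,0,0,0,0,-0.0294,0.6],[0,0,0,0,0,-0.0294,0.6],[0,0,0,0,0,-0.0294,0.6]]]'
python3 -m jog '[[[0,0,0,0,0,0,0.6],[0,0,0,0,0,0,0.6]]]'
python3 -c "
from h import *
s=telemetry.sense(); print(s['tool_pos'],s['tcp_rot'],s['joint_pos'][5],s['ft_force'])"
```

```text
time: 9.93
tool_pos: [436.5, -268.2, 47.8]
tcp_rot: [180.0, -0.0, 23.4]
ft_force: [-0.5, 1.0, -0.0]
finger_gap: 51.6
time: 11.42
tool_pos: [436.5, -268.2, 47.8]
tcp_rot: [-180.0, -0.0, 150.4]
ft_force: [-0.1, 0.3, 0.9]
finger_gap: 51.1
time: 11.68
tool_pos: [436.5, -268.2, 47.8]
tcp_rot: [-180.0, 0.0, 149.8]
ft_force: [-1.1, -0.4, -0.2]
finger_gap: 51.6
[ 436.4975754  -268.19267504   47.81318965] [-1.79999894e+02  5.60381886e-04  1.49799545e+02] -97.10261730528669 [-1.08790186 -0.38595141 -0.16122608]
```

```bash
python3 -m jog '[[[0,0,0.4,0,0,-0.001,0.6],[0,0,0.386,0,0,0,0.6],[0,0,0,0,0,0,0.6],[0,0,0,0,0,0,0],[0,0,0,0,0,0,0],[0,0,0,0,0,0,0],[0,0,0,0,0,0,0]]]' 22
python3 -c "
from h import *
s=telemetry.sense(); print(s['tool_pos'],s['tcp_rot'],s['joint_pos'][5],s['ft_force'])"
python3 -m jog '[[[0,0,-0.3,0,0,0,0],[0,0,-0.7,0,0,0,0],[0,0,-0.9,0,0,0,0],[0,0,-0.6,0,0,0,0],[0,0,0,0,0,0,0],[0,0,0,0,0,0,0]]]'
python3 -c "
from h import *
s=telemetry.sense(); print(s['tool_pos'],s['tcp_rot'],s['joint_pos'],s['ft_force'])"
```

```text
time: 12.55
tool_pos: [437.2, -268.7, 9.4]
tcp_rot: [-180.0, 0.1, 150.4]
ft_force: [-0.6, 0.5, 5.4]
finger_gap: 29.3
[ 437.1859644  -268.66025969    9.43755566] [-1.79988537e+02  9.33773492e-02  1.50397155e+02] -97.69659579542191 [-0.61191819  0.54922716  5.3752909 ]
time: 13.3
tool_pos: [436.1, -267.9, 133.0]
tcp_rot: [180.0, -0.0, 150.4]
ft_force: [-0.4, -0.4, -1.4]
finger_gap: 29.2
[ 436.06785359 -267.85875003  132.9736726 ] [ 1.79995268e+02 -4.67230772e-02  1.50402756e+02] [-3.73014003e+01 -2.20607800e+00  1.05713324e+02 -1.61927639e-03
  7.65396893e+01 -9.77037769e+01] [-0.43711261 -0.38438635 -1.37613011]
```

```bash
python3 -m jog '[[[0.3053,0.7945,0,0,0,0,0],[0.3053,0.7945,0,0,0,0,0],[0.3053,0.7945,0,0,0,0,0],[0.3053,0.7945,0,0,0,0,0],[0.3053,0.7945,0,0,0,0,0],[0.3053,0.7945,0,0,0,0,0],[0.3053,0.7945,0,0,0,0,0],[0.3053,0.7945,0,0,0,0,0],[0.3053,0.7945,0,0,0,0,0],[0.3053,0.7945,0,0,0,0,0],[0.3053,0.7945,0,0,0,0,0],[0.3053,0.7945,0,0,0,0,0]]]'
python3 -m jog '[[[0,0,0,0,0,0.0267,0],[0,0,0,0,0,0.0267,0],[0,0,0,0,0,0.0267,0],[0,0,0,0,0,0.0267,0],[0,0,0,0,0,0.0267,0],[0,0,0,0,0,0.0267,0],[0,0,0,0,0,0.0266,0],[0,0,0.5,0,0,0,0],[0,0,0.5,0,0,0,0],[0,0,0.5,0,0,0,0],[0,0,0,0,0,0,0],[0,0,0,0,0,0,0]]]'
python3 - <<'E'
from h import *
im,d,P=snap('wrist','w5'); s=telemetry.sense(); print(s['tool_pos'],s['tcp_rot'],s['joint_pos'][5],s['ft_force'])
c=cv2.resize(im[150:390,180:460],None,fx=2.5,fy=2.5,interpolation=cv2.INTER_CUBIC); cv2.imwrite('pics/c6.png',cv2.cvtColor(c,cv2.COLOR_RGB2BGR))
E
```

```text
time: 14.8
tool_pos: [511.4, 237.7, 131.3]
tcp_rot: [-179.8, -0.1, 150.4]
ft_force: [0.4, -0.6, -0.3]
finger_gap: 29.5
time: 16.3
tool_pos: [512.4, 236.7, 58.4]
tcp_rot: [-180.0, 0.0, 83.2]
ft_force: [0.4, -0.6, -0.2]
finger_gap: 29.4
[513.07794259 236.93542659  59.22290494] [ 1.79962308e+02 -1.84922968e-02  8.31572730e+01] 26.43216715351619 [ 0.00599082 -0.82060454  0.05271056]
```

View pics/c6.png

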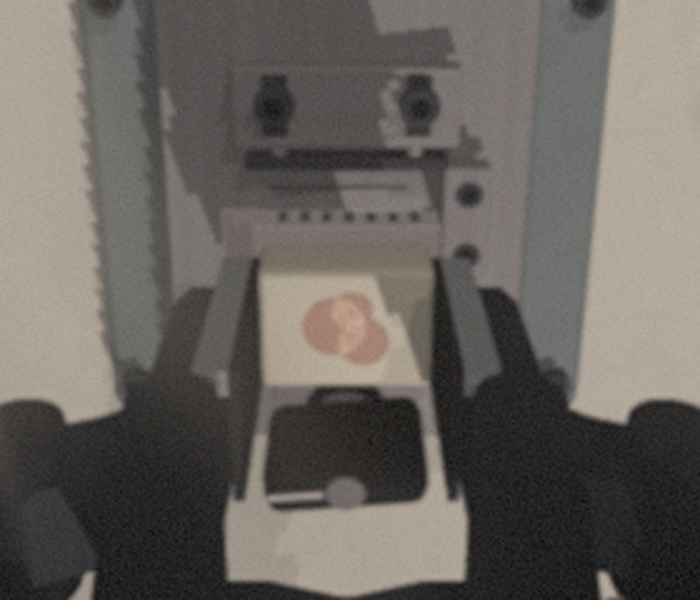

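The block hangs level above the bed, label to the left (front) and end stop to its right. The jaw strip edge is at crop row 168 and the stop face at column 443. I'll use this picture to check the offsets relative to the tool.

```bash
python3 - <<'E'
from h import *
im,d,P=load('w5'); f=lambda L:[(180+x/2.5,150+y/2.5) for x,y in L]
o=np.array([512.7,236.9,0]); a=np.radians(83.15); tx=np.array([np.cos(a),np.sin(a),0]); ty=np.array([np.sin(a),-np.cos(a),0])
# report as clamp-aligned (x along clamp x = tool y, y along clamp y = tool x) relative to TCP
g=lambda L,z:[[round((p-o)@ty,1),round((p-o)@tx,1)] for p in ray(P,f(L),z)]
print('jaw strip front',g([(250,168),(440,168)],30)); print('jaw block front',g([(240,149),(455,149)],32))
print('stop face',g([(443,172),(443,250)],30),'stop back-left corner right edge',g([(488,168)],30))
print('cassette +y top edge',g([(225,210),(440,210)],57.8),'bottom edge',g([(225,250),(440,250)],50))
print('wax top corners',g([(262,272),(433,272),(262,385),(428,385)],69.8))
print('bar mark',g([(345,492),(268,499),(425,500),(270,508)],71.5))
E
```

```text
jaw strip front [[np.float64(-20.9), np.float64(14.4)], [np.float64(18.2), np.float64(14.4)]]
jaw block front [[np.float64(-22.5), np.float64(19.3)], [np.float64(20.9), np.float64(19.3)]]
stop face [[np.float64(18.9), np.float64(13.5)], [np.float64(19.5), np.float64(-4.3)]] stop back-left corner right edge [[np.float64(28.1), np.float64(14.4)]]
cassette +y top edge [[np.float64(-22.3), np.float64(17.4)], [np.float64(15.3), np.float64(17.4)]] bottom edge [[np.float64(-23.8), np.float64(5.7)], [np.float64(16.5), np.float64(5.7)]]
wax top corners [[np.float64(-15.0), np.float64(11.6)], [np.float64(13.2), np.float64(11.6)], [np.float64(-15.6), np.float64(-10.2)], [np.float64(13.0), np.float64(-10.2)]]
bar mark [[np.float64(-1.3), np.float64(-31.4)], [np.float64(-15.1), np.float64(-32.9)], [np.float64(13.0), np.float64(-33.1)], [np.float64(-14.8), np.float64(-34.9)]]
```

```bash
python3 -m jog '[[[-0.04,0,0.2,0,0,0,0],[0,0,0.2,0,0,0,0],[0,0,0.04,0,0,0,0],[0,0,0.02,0,0,0,0],[0,0,0,0,0,0,0],[0,0,0,0,0,0,0]]]'
python3 -c "
from h import *
s=telemetry.sense(); print(s['tool_pos'],s['tcp_rot'],s['joint_pos'][5],s['ft_force'])"
```

```text
time: 17.1
tool_pos: [512.7, 234.9, 35.8]
tcp_rot: [180.0, -0.0, 83.2]
ft_force: [0.0, -0.4, -0.4]
finger_gap: 29.4
[512.6664634  234.90120802  35.81855261] [ 1.79975414e+02 -1.46568751e-02  8.31546164e+01] 26.250700399400216 [ 0.04841802 -0.35233805 -0.3522176 ]
```

```bash
for i in 1 2; do python3 -m jog '[[[0,0,0.02,0,0,0,0],[0,0,0.01,0,0,0,0],[0,0,0,0,0,0,0]]]'; done
```

```text
time: 17.48
tool_pos: [512.4, 234.8, 34.0]
tcp_rot: [-180.0, 0.0, 83.2]
ft_force: [-0.8, -0.9, -0.1]
finger_gap: 29.1
time: 17.85
tool_pos: [512.6, 234.9, 33.5]
tcp_rot: [180.0, -0.0, 83.2]
ft_force: [-4.8, -1.6, 8.0]
finger_gap: 29.2
```

```bash
python3 -m jog '[[[0,0,-0.01,0,0,0,0],[0,0.02,0,0,0,0,0],[0,0.02,0,0,0,0,0],[0,0,0,0,0,0,0]]]'; python3 -m jog '[[[0,0.01,0,0,0,0,0],[0,0,0,0,0,0,0]]]';python3 -m jog '[[[0,0.01,0,0,0,0,0],[0,0,0,0,0,0,0]]]'
```

```text
time: 18.35
tool_pos: [514.6, 234.8, 33.5]
tcp_rot: [180.0, -0.0, 83.2]
ft_force: [-2.3, -0.5, 6.0]
finger_gap: 29.5
time: 18.6
tool_pos: [515.0, 234.8, 33.5]
tcp_rot: [180.0, -0.0, 83.2]
ft_force: [-3.3, 0.8, 5.7]
finger_gap: 29.6
time: 18.85
tool_pos: [515.1, 234.8, 33.4]
tcp_rot: [-180.0, -0.0, 83.2]
ft_force: [-6.2, 0.7, 7.9]
finger_gap: 29.1
```

```bash
python3 -m jog '[[[0,0.01,0,0,0,0,0],[0,0,0,0,0,0,0]]]';python3 -m jog '[[[0,0.01,0,0,0,0,0],[0,0,0,0,0,0,0]]]'
```

```text
time: 19.1
tool_pos: [515.1, 234.8, 33.4]
tcp_rot: [-179.9, -0.0, 83.2]
ft_force: [-7.1, 1.0, 9.5]
finger_gap: 29.6
time: 19.35
tool_pos: [515.2, 234.8, 33.5]
tcp_rot: [-179.9, 0.0, 83.2]
ft_force: [-9.3, 1.2, 12.0]
finger_gap: 29.8
```

The force rose with no further motion, so the block is home against the stop. Relaxing, releasing and lifting.

```bash
python3 -m jog '[[[0,-0.02,0,0,0,0,0],[0,0,0,0,0,0,0.5],[0,0,0,0,0,0,0.5],[0,0,0,0,0,0,0.5],[0,0,-0.4,0,0,0,0.5],[0,0,-0.8,0,0,0,0.5],[0,0,-0.8,0,0,0,0.5],[0,0,-0.4,0,0,0,0.6],[0,0,0,0,0,0,0.6],[0,0,0,0,0,0,0.6]]]'
python3 - <<'E'
from h import *
im,d,P=snap('wrist','w6'); s=telemetry.sense(); print(s['tool_pos'],s['tcp_rot'],s['joint_pos'],s['wrist_torque'])
c=cv2.resize(im[150:390,180:460],None,fx=2.5,fy=2.5,interpolation=cv2.INTER_CUBIC); cv2.imwrite('pics/c7.png',cv2.cvtColor(c,cv2.COLOR_RGB2BGR))
E
```

```text
time: 20.6
tool_pos: [514.5, 234.1, 151.3]
tcp_rot: [-179.9, 0.1, 83.2]
ft_force: [0.0, -1.0, -0.8]
finger_gap: 51.1
[514.2018094  233.99624861 150.86563583] [-1.79829712e+02  8.46082960e-02  8.31535361e+01] [ 1.92695735e+01  5.22237652e+00  9.62031164e+01 -1.03065601e-03
  7.87646528e+01  2.61163656e+01] [-0.02409308 -0.01572676  0.04442049]
```

View pics/c7.png

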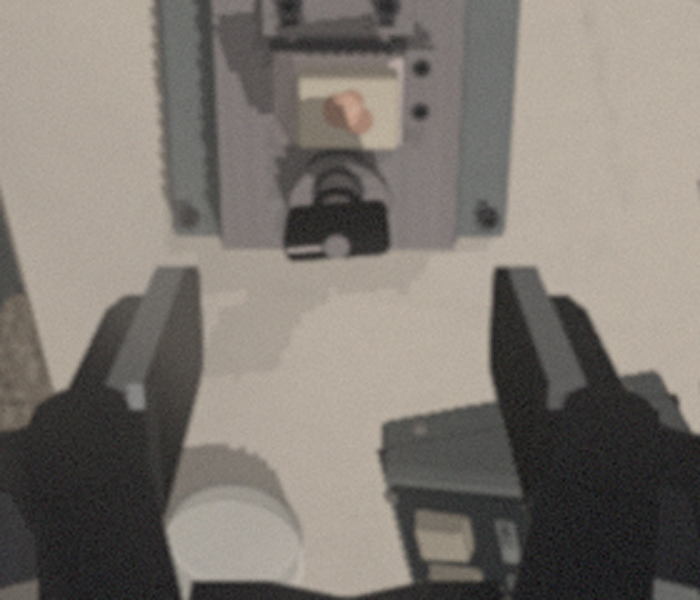

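The block lies in the nest against the stop with its label at the front. The knob's dot is at crop (338,246), with its bar's far edge running (292,259)-(388,252).

```bash
python3 - <<'E'
from h import *
im,d,P=load('w6'); f=lambda L:[(180+x/2.5,150+y/2.5) for x,y in L]
q=ray(P,f([(292,259),(388,252)]),71.5); v=q[1]-q[0]; print('far edge',q.round(1).tolist(),np.degrees(np.arctan2(v[1],v[0])),np.linalg.norm(v))
print('dot',ray(P,f([(338,246)]),72).round(1))
w=ray(P,f([(300,76),(404,77),(300,148),(400,150)]),44); print('wax',w.round(1).tolist(),w.mean(0))
g=cv2.cvtColor(im,cv2.COLOR_RGB2GRAY); m=np.zeros_like(g); x0,x1,y0,y1=290,340,225,256
m[y0:y1,x0:x1]=(g[y0:y1,x0:x1]<55)*255
c=max(cv2.findContours(m,cv2.RETR_EXTERNAL,cv2.CHAIN_APPROX_NONE)[0],key=cv2.contourArea); print(cv2.minAreaRect(c),cv2.boundingRect(c))
E
```

```text
far edge [[494.9, 203.5, 71.5], [521.6, 202.5, 71.5]] -2.141897796670643 26.695065911662514
dot [[508.1 206.2  72. ]]
wax [[501.8, 248.0, 44.0], [531.8, 244.1, 44.0], [498.8, 225.9, 44.0], [528.4, 221.7, 44.0]] [515.20874408 234.92019296  44.        ]
((315.223876953125, 237.475830078125), (40.090091705322266, 24.883502960205078), 9.090276718139648) (294, 225, 41, 27)
```

```bash
python3 -m jog '[[[-0.548,-0.055,0,0,0,0,0.6],[0,0,0.1,0,0,-0.02924,0.6],[0,0,0.1,0,0,-0.02924,0.6],[0,0,0.1,0,0,-0.02924,0.6],[0,0,0.1,0,0,-0.02924,0.6],[0,0,0.1,0,0,-0.02924,0.6],[0,0,0.1,0,0,-0.02924,0.6],[0,0,0.1,0,0,-0.02924,0.6],[0,0,0.1,0,0,-0.02924,0.6],[0,0,0.1,0,0,-0.02924,0.6],[0,0,0,0,0,0,0.5],[0,0,0,0,0,0,0.5]]]'
python3 -c "
from h import *
s=telemetry.sense(); print(s['tool_pos'],s['tcp_rot'],s['joint_pos'][5],s['wrist_torque'])"
```

```text
time: 22.15
tool_pos: [508.9, 207.4, 107.2]
tcp_rot: [-180.0, -0.1, 177.6]
ft_force: [-1.0, -0.7, -0.0]
finger_gap: 42.0
[508.88963528 207.36377341 107.15663575] [-1.79970068e+02 -8.18609964e-02  1.77648258e+02] -70.82307072523808 [ 0.01938898  0.01738237 -0.06921042]
```

```bash
cat > avg.py <<'E'
from h import *
import sys
n=int(sys.argv[1]); T=[];F=[];Y=[]
for i in range(n):
    s=telemetry.sense(); T.append(s['wrist_torque'][2]); F.append(s['ft_force']); Y.append(s['tcp_rot'][2])
    snapshot('wrist')
print('t',round(s['time'],2),'Tz %.3f +- %.3f'%(np.mean(T),np.std(T)/n**.5),'F',np.mean(F,0).round(1),'yaw %.2f'%np.mean(Y),s['tool_pos'].round(1),'gap',round(s['finger_gap'],1),'rp',s['tcp_rot'][:2].round(1))
E
python3 -m jog '[[[0.01,0,0.4,0,0,0,0.5],[0,0,0.4,0,0,0,0.5],[0,0,0.3,0,0,0,0.5],[0,0,0,0,0,0,0.5]]]'; python3 avg.py 6
python3 -m jog '[[[0,0,0,0,0,0,0],[0,0,0,0,0,0,0],[0,0,0,0,0,0,0],[0,0,0,0,0,0,0]]]' 60; python3 avg.py 4
```

```text
time: 22.65
tool_pos: [507.8, 207.2, 51.6]
tcp_rot: [-179.9, -0.2, 177.8]
ft_force: [-0.3, 0.4, -0.2]
finger_gap: 42.8
t 22.9 Tz 0.010 +- 0.007 F [-0.4  0.2 -0.3] yaw 177.85 [509.7 207.8  54. ] gap 42.8 rp [1.8e+02 1.0e-01]
time: 23.45
tool_pos: [509.1, 206.3, 53.5]
tcp_rot: [-179.9, 0.0, 177.9]
ft_force: [-2.5, -7.4, 7.0]
finger_gap: 8.4
t 23.6 Tz 0.052 +- 0.020 F [-2.2 -7.8  6.5] yaw 177.88 [509.1 206.3  53.5] gap 8.8 rp [-179.9    0. ]
```

```bash
python3 -m jog '[[[0,-0.028,-0.015,0,0,0,0],[0,0,0,0,0,0.02,0],[0,0,0,0,0,0.028,0],[0,0,0,0,0,0.028,0]]]'; python3 avg.py 4
python3 -m jog '[[[0,0,0,0,0,0.028,0],[0,0,0,0,0,0.028,0],[0,0,0,0,0,0.028,0],[0,0,0,0,0,0.028,0],[0,0,0,0,0,0,0]]]'; python3 avg.py 6
```

```text
time: 24.15
tool_pos: [509.0, 205.9, 53.6]
tcp_rot: [-180.0, 0.0, 150.2]
ft_force: [1.6, -2.6, -1.7]
finger_gap: 8.4
t 24.3 Tz -0.001 +- 0.043 F [ 2.1 -2.4 -2.1] yaw 150.25 [509.  205.9  53.6] gap 8.3 rp [-180.    0.]
time: 24.98
tool_pos: [508.7, 205.7, 53.6]
tcp_rot: [-180.0, 0.0, 110.4]
ft_force: [0.8, -5.7, -0.8]
finger_gap: 8.4
t 25.23 Tz -0.060 +- 0.008 F [ 0.6 -5.2 -1.2] yaw 110.56 [508.8 205.7  53.6] gap 8.6 rp [-180.    0.]
```

```bash
python3 -m jog '[[[-0.022,-0.008,0,0,0,0.01,0],[0,0,0,0,0,0.01,0],[0,0,0,0,0,0,0]]]'; python3 avg.py 5
python3 -m jog '[[[0,0,0,0,0,0.0056,0],[0,0,0,0,0,0,0]]]'; python3 avg.py 5
python3 -m jog '[[[0,0,0,0,0,0.0056,0],[0,0,0,0,0,0,0]]]'; python3 avg.py 5
```

```text
time: 25.65
tool_pos: [508.7, 205.5, 53.6]
tcp_rot: [-180.0, -0.0, 103.3]
ft_force: [1.6, 1.0, -2.9]
finger_gap: 8.7
t 25.85 Tz 0.018 +- 0.020 F [ 0.9  1.6 -3.3] yaw 103.26 [508.7 205.5  53.7] gap 8.8 rp [-180.   -0.]
time: 26.15
tool_pos: [508.7, 205.4, 53.6]
tcp_rot: [-180.0, -0.0, 101.0]
ft_force: [0.3, 5.1, -5.2]
finger_gap: 8.3
t 26.35 Tz -0.081 +- 0.015 F [ 0.2  5.3 -4.9] yaw 101.00 [508.7 205.4  53.6] gap 8.6 rp [-180.   -0.]
time: 26.65
tool_pos: [508.7, 205.4, 53.7]
tcp_rot: [-180.0, -0.0, 99.0]
ft_force: [1.1, 5.2, -4.1]
finger_gap: 8.8
t 26.85 Tz -0.078 +- 0.012 F [ 0.2  5.9 -4.5] yaw 98.99 [508.6 205.4  53.6] gap 8.4 rp [-180.   -0.]
```

```bash
sed -i "s/T=\[\];/T=[];J=[];/; s/T.append/J.append(s['joint_efforts'][5]); T.append/; s/'F',np/'J6 %.3f'%np.mean(J),'F',np/" avg.py
python3 -m jog '[[[0.01,0,0.01,0,0,0.0056,0],[0,0,0,0,0,0,0]]]'; python3 avg.py 5
for i in 1 2; do python3 -m jog '[[[0,0,0,0,0,0.0056,0],[0,0,0,0,0,0,0]]]' >/dev/null; python3 avg.py 5; done
```

```text
time: 27.15
tool_pos: [508.7, 205.5, 53.6]
tcp_rot: [-180.0, 0.0, 96.9]
ft_force: [-4.4, 3.3, 4.1]
finger_gap: 8.6
t 27.35 Tz -0.067 +- 0.015 J6 0.061 F [-4.5  2.2  4.3] yaw 96.96 [508.7 205.5  53.6] gap 8.8 rp [-180.   -0.]
t 27.85 Tz -0.085 +- 0.014 J6 0.022 F [-5.1  1.6  5.6] yaw 94.95 [508.7 205.5  53.6] gap 8.9 rp [-180.    0.]
t 28.35 Tz -0.075 +- 0.007 J6 0.022 F [-5.2  2.2  5.9] yaw 92.93 [508.7 205.5  53.6] gap 8.2 rp [-180.    0.]
```

```bash
for i in 1 2 3; do python3 -m jog '[[[0,0,0,0,0,0.0056,0],[0,0,0,0,0,0,0]]]' >/dev/null; python3 avg.py 5; done
```

```text
t 28.85 Tz -0.089 +- 0.007 J6 0.022 F [-5.4  1.9  5.6] yaw 90.92 [508.7 205.5  53.6] gap 8.5 rp [-180.    0.]
t 29.35 Tz -0.049 +- 0.012 J6 0.022 F [-5.3  1.7  5.7] yaw 88.90 [508.7 205.5  53.6] gap 8.5 rp [-180.    0.]
t 29.85 Tz -0.064 +- 0.010 J6 0.022 F [-5.5  1.5  5.8] yaw 86.89 [508.6 205.5  53.5] gap 8.2 rp [-180.    0.]
```

```bash
for i in 1 2 3; do python3 -m jog '[[[0,0,0,0,0,0.0056,0],[0,0,0,0,0,0,0]]]' >/dev/null; python3 avg.py 5; done
```

```text
t 30.35 Tz -0.054 +- 0.019 J6 0.022 F [-5.5  1.5  5.8] yaw 84.87 [508.6 205.5  53.6] gap 8.8 rp [-180.    0.]
t 30.85 Tz -0.068 +- 0.013 J6 0.022 F [-5.7  1.3  5.9] yaw 82.86 [508.6 205.5  53.5] gap 8.6 rp [-180.    0.]
t 31.35 Tz -0.063 +- 0.015 J6 0.028 F [-5.8  1.4  5.9] yaw 80.84 [508.6 205.5  53.6] gap 8.2 rp [-180.    0.]
```

```bash
for i in 1 2 3; do python3 -m jog '[[[0,0,0,0,0,0.0028,0],[0,0,0,0,0,0,0]]]' >/dev/null; python3 avg.py 5; done; python3 - <<'E'
from h import *
im,d,P=snap('wrist','w7')
c=cv2.resize(im[100:360,200:440],None,fx=2.5,fy=2.5,interpolation=cv2.INTER_CUBIC); cv2.imwrite('pics/c8.png',cv2.cvtColor(c,cv2.COLOR_RGB2BGR))
E
```

```text
t 31.85 Tz 0.001 +- 0.009 J6 0.024 F [-5.7  1.2  5.9] yaw 79.84 [508.5 205.5  53.6] gap 8.3 rp [-180.    0.]
t 32.35 Tz -0.002 +- 0.017 J6 0.049 F [-6.1  1.4  6.2] yaw 78.83 [508.5 205.5  53.6] gap 8.6 rp [-180.    0.]
t 32.85 Tz 0.025 +- 0.011 J6 0.075 F [-5.9  1.6  6. ] yaw 77.83 [508.5 205.4  53.5] gap 8.3 rp [-180.    0.]
```

View pics/c8.png

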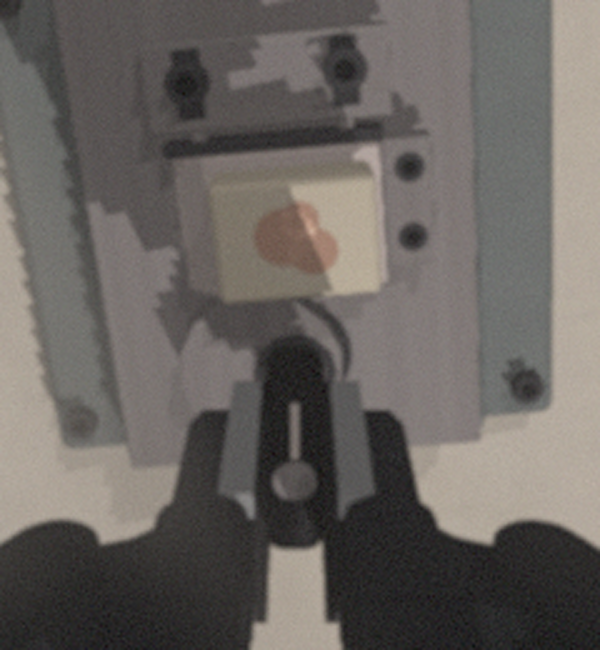

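The picture shows the cassette flush along the jaw strip and square to the stop, with the cam against its near side. The torque has started rising from about yaw 80°, at 0.025 N m per degree (about 2.2 N per degree expected). Aiming for about 4.4° past the knee.

```bash
python3 -m jog '[[[0,0,0,0,0,0.0028,0],[0,0,0,0,0,0,0]]]' >/dev/null; python3 avg.py 6; python3 -m jog '[[[0,0,0,0,0,0.0028,0],[0,0,0,0,0,0,0]]]' >/dev/null; python3 avg.py 8
```

```text
t 33.45 Tz 0.056 +- 0.017 J6 0.095 F [-6.1  1.2  6.2] yaw 76.82 [508.5 205.4  53.6] gap 8.4 rp [-180.    0.]
t 34.1 Tz 0.081 +- 0.007 J6 0.114 F [-6.1  1.5  5.9] yaw 75.82 [508.5 205.4  53.6] gap 8.3 rp [-180.    0.]
```

```bash
python3 -m jog '[[[0,-0.02,0,0,0,0,0],[0,0,0,0,0,0,0]]]' >/dev/null; python3 avg.py 4; python3 -m jog '[[[0,0,0,0,0,0,0.3],[0,0,0,0,0,0,0.5],[0,0,0,0,0,0,0.5],[0,0,-0.3,0,0,0,0.5],[0,0,-0.7,0,0,0,0.5],[0,0,-0.8,0,0,0,0.5],[0,0,-0.4,0,0,0,0.5],[0,0,0,0,0,0,0.5],[0,0,0,0,0,0,0.5]]]'; python3 - <<'E'
from h import *
im,d,P=snap('wrist','w8'); s=telemetry.sense(); print(s['tool_pos'],s['tcp_rot'],s['ft_force'])
c=cv2.resize(im[60:300,180:460],None,fx=2.5,fy=2.5,interpolation=cv2.INTER_CUBIC); cv2.imwrite('pics/c9.png',cv2.cvtColor(c,cv2.COLOR_RGB2BGR))
E
```

```text
t 34.55 Tz 0.150 +- 0.010 J6 0.141 F [-0.1 -0.8  3.7] yaw 75.80 [508.4 205.5  53.6] gap 8.4 rp [179.9   0. ]
time: 35.72
tool_pos: [507.0, 205.5, 161.6]
tcp_rot: [-179.9, 0.1, 75.8]
ft_force: [-1.0, -0.3, -0.3]
finger_gap: 43.1
[506.66517158 205.40364482 161.18282838] [-1.79844034e+02  9.23355347e-02  7.57962118e+01] [-0.44278983 -0.23056719 -0.12483898]
```

View pics/c9.png

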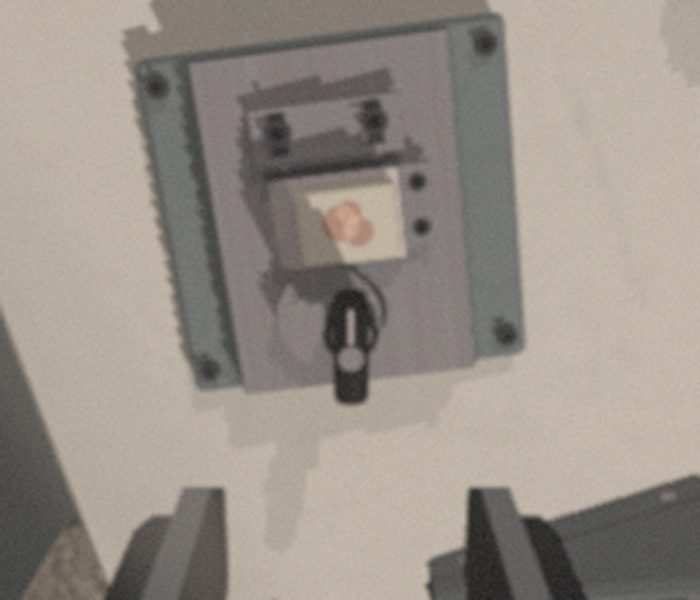

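The final view shows the block flush against the jaw strip and the end stop. The knob is left turned at (350,345) and the gripper is clear. One numeric check of the block's place, then I hand in.

```bash
python3 - <<'E'
from h import *
im,d,P=load('w8'); f=lambda L:[(180+x/2.5,60+y/2.5) for x,y in L]
w=ray(P,f([(296,194),(398,183),(407,257),(303,270)]),44); v=w[1]-w[0]+w[2]-w[3]; c=w.mean(0)
print('wax',c.round(1),np.degrees(np.arctan2(v[1],v[0])).round(1))
q=ray(P,f([(350,390),(350,315)]),71.5); v=q[1]-q[0]; print('bar dir',np.degrees(np.arctan2(v[1],v[0])).round(1))
s=telemetry.sense(); print(s['time'],s['finger_gap'])
job.hand_in()
E
```

```text
wax [515.4 236.4  44. ] -7.4
bar dir 75.9
35.775 42.79622355578992
the job is handed in; nothing more can be done
```

The fresh block is in the clamp: flat, wax up, square end home against the end stop, label towards the front, and pinned against the jaw by the cam. I handed the job in at 35.8 s of the 70 s, with the gripper open and about 110 mm clear above the clamp.

- **Regrip:** The first grip would have put joint 6 past its range when placing. I set the block down turned on the worktop, regripped it the other way round, then placed it.
- **Seating:** I pushed the block until the end stop pushed back with about 9 N and it stopped moving. The last picture puts the wax centre at (515.4, 236.4), about 1.6 mm nearer the jaw than where I let go. It lies at -7.4°, against about -6.9° measured for the clamp.
- **Clamping:** The knob was turned about 102°, to roughly 1.7 rad. The torque began to rise near 1.6 rad, and I stopped about 4° to 5° past that.
- **Force on the cassette:** The two readings disagree somewhat. From the cam's shape and the strip's stiffness it is 9 to 11 N. The final torque of about 0.15 N m suggests 6 to 9 N. Both are well under 22 N.
- **After release:** The knob bar stayed where I left it, at 75.9° in the last picture against 75.8° for the tool.
- **Not checked:** I did not measure the cut block, forceps, petri dish and pot again afterwards. I never meant to touch them, and the forces showed no unexpected contact.

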